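# Pin the clamshell riveting jig and hold it shut

## Task

Slide the blue clamshell jig sideways along its bed by the steel post until its red pointer lines up with the white riveting mark, then swing the hinged aluminium leaf all the way down onto the base. Take the steel locating pin from its wooden stand and push it down through the hole in the leaf into the hole in the base until its collar sits on the leaf, and finish while still pressing so that the sprung leaf is held fully shut (do not let go). Leave the reed plate, comb, anvil disc and rivet setter alone.

Things in the scene. Friction and masses are not known exactly. Their poses are not given: they have to be found in the camera images.
- jig (a joint): position of the blue jig along its bed, m; grows towards the bed's +y (the robot's left when the bed is square), runs -0.08 to 0.08. It cannot lift or turn; about 5 N of friction keeps it where it is left. The jig base is 130 x 120 x 28 mm on a 12 mm thick dark steel bed (255 mm in x, 300 mm in y; a yellow line near its -y end is only the loading mark)
- post_top (a point): centre of the top of the steel post on the jig's front apron, for gripping from above to slide the jig: 18 mm diameter, 30 mm of it stand above the apron (apron 40 mm wide in y, its top 30 mm below this point). The post's axis is 35 mm in front of the base block (block front at jig x = -65 mm, post at x = -100 mm). Axes are the jig's: x away from the robot (towards the hinge), y along the slide, z up
- pointer (a point): tip of the red pointer (a 6 mm thick rod) at the front end of the jig's apron (moves with the jig; jig axes)
- mark: white riveting mark, a 28 x 5 x 2 mm strip fixed on the front of the bed; origin at the centre of its underside, x along the strip, y along the slide. The pointer lines up when its y in this frame is zero
- leaf (a joint): angle of the hinged aluminium leaf, rad: 0 lies flat and shut on the base, grows as its front edge swings up (start 0.7 to 1.1, stop 1.4). A stiff hinge (0.09 N m) holds it at any angle. Below 0.08 rad spring plungers push it up (about 7 N m per rad), so once pressed down and let go it stands ajar at about 0.04 to 0.06; pressing at the hole with about 8 N shuts it
- leaf_hinge (a point): centre of the hinge axis, which runs along the jig's y; jig axes. The leaf is 8 mm thick, centred on this axis, 100 mm wide in y, from 8 to 115 mm from the axis (towards the robot when shut). Its 12.5 mm through hole is 75 mm from the axis, on the middle line. Shut, its top lies 4 mm above this point
- base_hole (a point): centre of the mouth of the 12 mm through hole in the jig base's top face (28 mm thick); jig axes. Directly below the leaf's hole when the leaf is shut; the shut leaf's top is 9.5 mm above this point
- pin: steel locating pin, 70 g, standing upright in the stand; origin at the centre of its lower tip, z up along it. Shank 10 mm diameter from 0 to 30 mm (cone down to 5 mm in the lowest 6 mm), collar 26 mm diameter from 30 to 35 mm, grip 14 mm diameter from 35 to 69 mm. Fully in, its tip is 20.5 mm below the base hole's mouth
- pin_tip (a point): centre of the pin's lower tip (same point as the pin's origin)
- pin_stand: fixed wooden block 60 x 60 x 38 mm with a 12 mm hole through its middle that holds the pin, collar resting on its top; origin at the centre of its underside
- reed_plate: bystander: loose brass reed plate 100 x 28 x 4 mm lying flat; origin at centre of underside
- comb: bystander: loose black acrylic comb 102 x 28 x 8 mm lying flat; origin at underside near its centre
- anvil: bystander: loose bright nickel disc, 56 mm diameter, 14 mm high; origin at centre of underside
- setter: bystander: loose dark steel rivet setter standing upright, 24 mm diameter foot, 75 mm high; origin at centre of underside
Things that resemble listed ones, but are neither listed nor needed, are in the scene too. Leave any orange, turquoise or yellow look-alike of the pin alone.

How it is judged (in metres and radians):
On the way, in this order (a step that is already met when the one before it is completed fails the run):
1. the jig's pointer lines up with the white mark (within 6 mm) (y of pointer in the frame of mark between -0.006 and 0.006 m), for 0.2 s.
2. the leaf is swung down onto the base (below 0.1 rad) (value of joint leaf below 0.1 rad), for 0.1 s.
3. the pin has passed through the leaf into the base hole (horizontal distance between pin_tip and base_hole below 0.004 m and angle between pin's own z axis and vertical below 0.12 rad and z of pin_tip in the frame of base_hole below -0.01 m), for 0.1 s.
At the end, for the whole second after the job is handed in: Pointer within 6 mm of the white mark along the slide; pin at rest, upright within 0.12 rad, its tip within 4 mm of the base hole's axis and at least 17 mm below its mouth; leaf held shut below 0.02 rad, with the fingers still pressing or gripping at over 2 N (all of step 1 and horizontal distance between pin_tip and base_hole below 0.004 m and angle between pin's own z axis and vertical below 0.12 rad and z of pin_tip in the frame of base_hole below -0.017 m and value of joint leaf below 0.02 rad and contact force between the fingers and anything else above 2 N and linear speed of pin below 0.02 m/s); the arm keeps its last pose, push and grip.
It fails at once if the brass reed plate is disturbed (moved over 20 mm) (distance of reed_plate from where it was at the start of the episode above 0.02 m).
It fails at once if the black comb is disturbed (moved over 20 mm) (distance of comb from where it was at the start of the episode above 0.02 m).
It fails at once if the anvil disc is disturbed (moved over 20 mm) (distance of anvil from where it was at the start of the episode above 0.02 m).
It fails at once if the rivet setter is disturbed (moved over 20 mm) (distance of setter from where it was at the start of the episode above 0.02 m).
It also fails if it takes over 72 s, if anything falls off the work surface, if the arm or the gripper's body presses on something with over 40 N, if the wrist force passes 120 N, or if a joint passes its speed limit or range.

## Robot

A 6-joint arm with a two-finger parallel gripper is mounted at the origin on the work surface. World frame = base frame: x ahead of the robot, y to its left, z up, the work surface at z = 0. Lengths are in mm, angles in rad, forces in N, time in s.
With the tool pointing down it reaches from about 350 to 975 mm from the base axis. Payload 7.1 kg.
Tool frame: the origin (TCP) lies midway between the tips of the shut fingers; the grasp point (between the pads) lies pinch_z behind it (pinch_z is the distance from the TCP to the grasp point, in mm); z points along the fingers, y is the line along which they close (so a half turn about z gives the same grasp; the last joint's range is limited). The gripper opens to 88 mm and grips with 3 to 60 N. Pads are 20 mm wide; open, the fingers measure 115 mm over their backs; the gripper's body (75 mm by 178 mm) begins 61 mm behind the grasp point.
Start: joints at [1.165, 0.423, 1.63, -0, 1.089, -0.019], TCP at [235.734, 578.821, 222.675] pointing down, gripper open.
Joint ranges: [-3, 3], [-0.9, 2.11], [0.09, 2.58], [-1.31, 4.45], [0.11, 2.69], [-2.54, 2.54]. Speed limits (rad/s): [2.39, 2.39, 3.01, 3.14, 3.14, 3.14].

## Interface

Orientations are given as a rotation vector (axis times angle).
In Python, from workcell import get_obs, get_image, close_job, pinch_z gives the robot as it stands.
- The arm moves only by the tool jog_arm, never from a script. Its argument "commands" is a list of rows, each a list of 3 entries, a list of its own where there are three numbers: the gripper command: -1 is shut, 1 is fully open, values between are in proportion, then the shift along the tool's x, y, z as a fraction of full scale, then the turn, a rotation vector about the tool's x, y, z as a fraction of full scale. In form: [[gripper, [tx, ty, tz], [rx, ry, rz]], ...]. A call has 1 to 10 rows; each row shifts and turns the commanded pose from where the row before left it, along the tool's axes as they then stand; what a row does not reach is not made up. Full scale, the value 1, is 0.1 m for a shift and 45 degrees for a turn. A row lasts 1/10 s, in which the tool goes at most 50 mm and 8.59 degrees, less where a joint would pass 70% of its speed; a pose out of reach is approached as far as the arm can. A call with a number of a shift or a turn outside -1 to 1 is refused whole. A call with a gripper value outside its range is refused whole. The fingers move at their own pace and stop on an object; the grip force is fixed at half the most. Time passes only in rows, so rows that do not move let the fingers close. It gives the time, the measured TCP pose, the force, the opening and the grip force at its end, in the units of the state.
- get_obs(): the state, without advancing time (a new reading comes with each control period).
- get_image(name): name is "side" or "top"; returns a dict with "image" (400x640x3 uint8, blue, green, red), "z_map" (400x640 float32, mm along the optical axis (not along the pixel's ray), 0 where there is no reading), "intrinsics" (3x3 intrinsics, pixels), "eye" and "orientation" of the camera in the world. Camera axes: x right, y down, z forward; pixel columns grow to the right and rows downward; lengths in mm; the calibration is good to about 2 mm. A picture is of the moment at which its call begins.
- close_job(): hands the job in; it is judged then, once.
The state is a dict: "t": time; "qpos": joint angles; "qvel": joint speeds; "joint_torque": joint torques, N m; "ee_pos": TCP position; "orientation": TCP orientation; "ft_force": force on the tool from outside, world axes, zero at the start; "moment": the same for the moment, N m; "width": finger opening in mm; "grasp_force": force on a finger pad.
Only numpy, scipy, OpenCV 4.12 (cv2) and the standard library are available. Lean on these libraries where they do the work, as an engineer would, in place of code of your own. Each camera call takes 0.05 s, during which the arm holds its last target. There are 200 camera calls.

## Working session

There is one attempt and no reset: what is moved stays moved. The work goes in short steps, Python scripts to look and compute and a tool call to move; the robot and the scene stay as the last step left them, time stands still between calls to the robot, and variables do not carry over. Pictures are saved under pics/ and viewed, at most 10 in all, crops included, and the job is handed in when it is done.

Besides the shell and the picture viewer there is one more tool, called after "Call:" as name(argument=value, ...) on one line, values as JSON. jog_arm: Moves the arm, as the interface text tells. Its arguments: {"type":"object","properties":{"commands":{"type":"array","items":{"type":"array"}}},"required":["commands"]}

```bash
mkdir -p pics; ls; cat > h.py <<'E'
import numpy as np, cv2
from workcell import get_obs, get_image, pinch_z
from scipy.spatial.transform import Rotation as R
def rot(o):
    o=np.array(o,float)
    if o.shape==(3,3): return o
    return R.from_rotvec(o).as_matrix() if o.size==3 else R.from_quat(o).as_matrix()
def ray(im,u,v):
    d=np.linalg.inv(im["intrinsics"])@[u,v,1]
    return np.array(im["eye"]),rot(im["orientation"])@d
def at_z(im,u,v,z):
    e,d=ray(im,u,v); return e+d*(z-e[2])/d[2]
def cloud(im):
    v,u=np.mgrid[:400,:640]; z=im["z_map"]
    d=np.stack([u,v,np.ones_like(u)],-1)@np.linalg.inv(im["intrinsics"]).T
    return (d*z[...,None])@rot(im["orientation"]).T+np.array(im["eye"])
E
python3 - <<'E'
from h import *
print(pinch_z, get_obs())
for n in("side","top"):
    m=get_image(n); np.savez(n+"0.npz",**m); cv2.imwrite(f"pics/{n}0.png",m["image"]); print(n,m["eye"],m["orientation"],m["intrinsics"].tolist() if hasattr(m["intrinsics"],'tolist') else m["intrinsics"])
E
```

```text
pics
18.700000000000003 {'t': 0.0, 'qpos': array([ 1.16496972e+00,  4.23818951e-01,  1.63068123e+00, -3.20800600e-06,
        1.08862721e+00, -1.89685132e-02]), 'qvel': array([ 0.00038726, -0.00045724, -0.00138608,  0.0003781 ,  0.0004811 ,
        0.00019652]), 'joint_torque': array([ 7.69199614e-04, -5.44623971e+01, -2.73673725e+01,  6.44627865e-02,
        2.26628745e-02, -1.11826409e-04]), 'ee_pos': array([235.53770405, 578.31336325, 221.91882581]), 'orientation': array([-6.03828886e-01, -3.08268946e+00,  2.35727870e-03]), 'ft_force': array([-0.32811181,  0.81281185, -0.02709692]), 'moment': array([0.01858332, 0.01106717, 0.05074408]), 'grasp_force': 0.0, 'width': 87.43564578680505}
side [ 307.6192885  -703.2130694   809.95959915] [-2.37414832  0.57377332 -0.19979068] [[490.8963837155126, 0.0, 319.50739313910924], [0.0, 490.8963837155126, 202.89837071238537], [0.0, 0.0, 1.0]]
top [ 401.46915692 -152.02675362 1198.0356745 ] [-2.14541232  2.13120419 -0.18787225] [[493.8995692137187, 0.0, 318.6380257831996], [0.0, 493.8995692137187, 195.90510309837921], [0.0, 0.0, 1.0]]
```

View pics/top0.png

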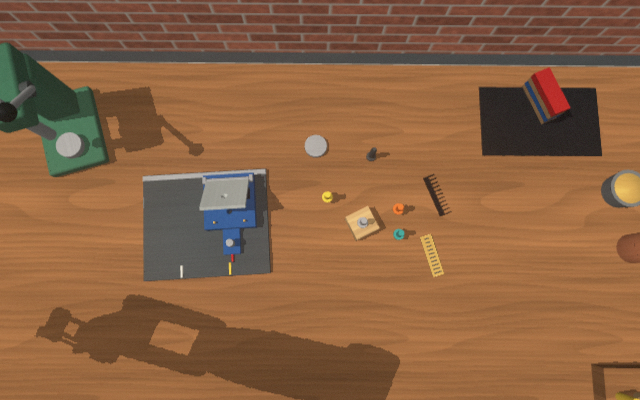

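View pics/side0.png

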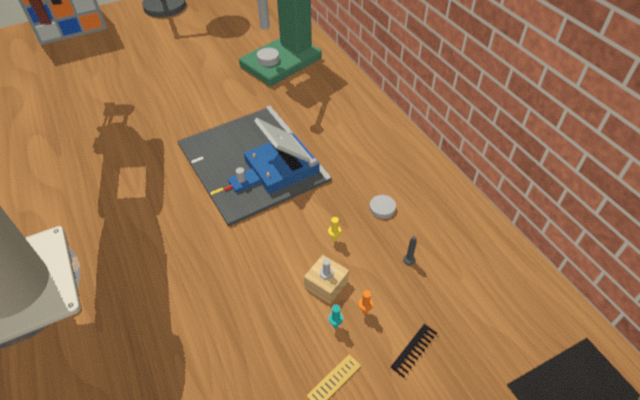

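Top view: the jig sits at (228,205) on its bed with the leaf open. The white mark is at (182,271), the red pointer at (233,258), and the yellow line at (230,268) is the loading mark. Pin candidates are grey in the wooden stand (363,222), yellow (327,197), orange (399,209) and turquoise (399,234). The grey one in the wooden block fits the steel pin. I'll confirm that with an enlarged crop and measure.

```bash
python3 - <<'E'
from h import *
t=dict(np.load("top0.npz")); s=dict(np.load("side0.npz"))
a=cv2.resize(t["image"][160:285,135:275],None,fx=4,fy=4,interpolation=cv2.INTER_CUBIC)[:,:]
b=cv2.resize(t["image"][190:250,310:370+0],None,fx=4,fy=4,interpolation=cv2.INTER_CUBIC)
b2=cv2.resize(s["image"][250:310,295:355],None,fx=4,fy=4,interpolation=cv2.INTER_CUBIC)
c=np.zeros((500,800,3),np.uint8); c[:,:560]=a; c[:240,560:]=b; c[250:490,560:]=b2
cv2.imwrite("pics/crop0.png",c)
T=cloud(t);S=cloud(s)
for n,(P,m) in {"top":(T,t),"side":(S,s)}.items():
    h=cv2.cvtColor(m["image"],cv2.COLOR_BGR2HSV); H,Sa,V=[h[...,i].astype(int) for i in range(3)]
    bed=(P[...,0]>200)&(P[...,0]<640)&(P[...,1]>0)&(P[...,1]<420)
    def rep(k,mask):
        n_,l,st,c=cv2.connectedComponentsWithStats(mask.astype(np.uint8))
        for i in range(1,n_):
            if st[i,4]>=8: print(n,k,st[i,4],"px",c[i].round(1),np.median(P[l==i],0).round(1), P[l==i].min(0).round(0),P[l==i].max(0).round(0))
    rep("red",bed&((H<6)|(H>174))&(Sa>150)&(V>60))
    rep("yellow",bed&(H>22)&(H<33)&(Sa>150)&(V>120))
    rep("white",bed&(Sa<40)&(V>200)&(P[...,2]<25))
    rep("blue",bed&(H>105)&(H<122)&(Sa>150))
    rep("standtop",(P[...,2]>34)&(P[...,2]<40.5)&(P[...,1]<0)&(P[...,1]>-500)&(P[...,0]>150)&(P[...,0]<600))
    rep("tall",(P[...,2]>41)&(P[...,1]<0)&(P[...,1]>-500)&(P[...,0]>150)&(P[...,0]<600))
    rep("bed",(abs(P[...,2]-12)<4)&bed)
print(T[268,230],T[200,300])
E
```

```text
top red 19 px [232.  257.7] [449.5  42.4  19.3] [442.  40.  14.] [457.  46.  22.]
top yellow 20 px [229.4 268.4] [424.8  49.   15.2] [414.  47.  10.] [438.  51.  18.]
top white 11 px [181. 271.] [418.2 162.6  14.5] [407. 161.  12.] [430. 163.  19.]
top blue 68 px [220.3 220.9] [535.   68.   41.2] [520.  54.  35.] [558.  89.  47.]
top blue 11 px [214.  214.5] [548.5  84.5  42.5] [546.  77.  41.] [554.  92.  49.]
top blue 10 px [232.7 214.2] [550.3  40.7  41.2] [547.  36.  36.] [556.  48.  46.]
top blue 13 px [206.2 217.6] [543.8 103.9  40.2] [535.  96.  37.] [549. 106.  46.]
top blue 33 px [208.6 224.5] [526.9  95.9  41.6] [517.  89.  36.] [539. 105.  47.]
top blue 12 px [232.6 222.4] [532.5  40.6  40.4] [523.  35.  38.] [540.  44.  44.]
top blue 9 px [228.  224.1] [527.8  51.2  39.7] [523.  46.  36.] [532.  56.  43.]
top blue 44 px [227.  233.9] [505.5  55.6  25.3] [494.  45.  20.] [517.  63.  30.]
top blue 32 px [235.  233.2] [508.   36.4  24.1] [496.  29.  19.] [518.  47.  29.]
top blue 8 px [226.5 248.1] [472.4  55.3  25.6] [470.  49.  22.] [475.  61.  27.]
top blue 17 px [233.6 2
[... 2678 characters left out ...]
5 318.9] [ 505.3 -356.5   35.7] [ 496. -366.   34.] [ 521. -340.   40.]
side tall 55 px [283.6 148.6] [573.4  -1.6 114.4] [558.  -4.  90.] [593.  -0. 131.]
side tall 85 px [333.9 223.9] [ 593.7 -188.1   60.6] [ 590. -192.   41.] [ 600. -177.   72.]
side tall 183 px [326.1 268.7] [ 533.  -270.6   52.6] [ 522. -280.   41.] [ 549. -256.   81.]
side tall 110 px [366.1 297.1] [ 567.1 -355.5   65.1] [ 562. -360.   42.] [ 576. -345.   72.]
side tall 110 px [335.5 311.8] [ 506.9 -356.8   64. ] [ 502. -360.   41.] [ 515. -346.   71.]
side bed 4624 px [226.4 153.8] [477.1 161.3  11.9] [396.   0.   8.] [640. 266.  16.]
[425.97615887  47.17920004  14.82211873] [ 592.69807724 -116.03073797   -0.85771068]
```

View pics/crop0.png

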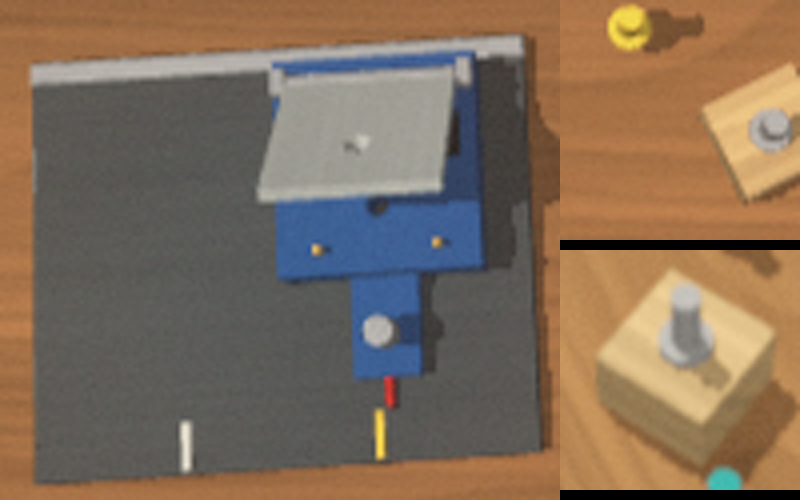

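The crop confirms it: the grey steel pin in the wooden block (top view ≈(363,222), side view ≈(326,268)) is the right one. The base hole shows at about (229,211) and the post top at about (229.5,242.5). Next I measure the key points.

```bash
cat >> h.py <<'E'
def plan(target,yaw_deg,o=None):
    "yaw_deg: direction of tool y from world +y, ccw. prints turn fraction then shift (mm) in the final tool frame"
    o=o or get_obs(); M=rot(o["orientation"]); y=M[:,1]
    cur=np.degrees(np.arctan2(-y[0],y[1])); d=(yaw_deg-cur+180)%360-180
    a=np.radians(yaw_deg); Y=np.array([-np.sin(a),np.cos(a),0]);Z=np.array([0,0,-1.]);X=np.cross(Y,Z)
    e=np.array(target)-o["ee_pos"]
    print("t",round(o["t"],2),"pos",o["ee_pos"].round(1),"yaw",cur.round(1),"turn z frac",(-d/45).round(3),"shift frac(final)",(np.array([X@e,Y@e,Z@e])/100).round(3),"tilt err",np.degrees(np.arccos(-M[2,2])).round(2))
def tri(a,b):
    (p,d),(q,f)=a,b
    d=d/np.linalg.norm(d);f=f/np.linalg.norm(f)
    k=np.linalg.lstsq(np.stack([d,-f],1),q-p,rcond=None)[0]
    A=p+k[0]*d;B=q+k[1]*f
    return (A+B)/2,np.linalg.norm(A-B)
E
python3 - <<'E'
from h import *
t=dict(np.load("top0.npz")); s=dict(np.load("side0.npz"))
c=lambda x,y:(135+x/4-.375,160+y/4-.375)
L=at_z(t,*c(35,483),12);Rr=at_z(t,*c(541,450),12)
print("front corners",L,Rr,"yaw",np.degrees(np.arctan2(-(L-Rr)[0],(L-Rr)[1])),np.linalg.norm(L-Rr))
T=cloud(t);S=cloud(s)
for n,P,m in(("top",T,t),("side",S,s)):
    # post and pin tops : grey low-saturation, high
    h=cv2.cvtColor(m["image"],cv2.COLOR_BGR2HSV)
    for k,(x0,x1,y0,y1,z0) in dict(post=(465,510,20,70,50),pin=(515,555,-290,-240,71)).items():
        q=(P[...,0]>x0)&(P[...,0]<x1)&(P[...,1]>y0)&(P[...,1]<y1)&(P[...,2]>z0)
        v,u=np.nonzero(q); print(n,k,len(u),(u.mean().round(2),v.mean().round(2)),P[q].mean(0).round(1),P[q][:,2].max().round(1))
print("hole",at_z(t,*c(377,205),40),"mark",at_z(t,*c(186,447),14),"ptr",at_z(t,*c(392,403),20),"post",at_z(t,*c(379,330),55),
 "leaf front corners",T[int(c(262,197)[1])-1,int(c(262,197)[0])+1],T[int(c(440,188)[1])-1,int(c(440,188)[0])-1])
plan((480,46,110),3.3)
E
```

```text
front corners [395.8988592  250.69834486  12.        ] [416.92859337 -47.10261436  12.        ] yaw 4.039335961784267 298.54256150439926
top post 47 (np.float64(229.09), np.float64(241.91)) [484.7  44.7  54.6] 59.5
top pin 30 (np.float64(363.37), np.float64(220.37)) [ 534.2 -263.6   77.6] 82.2
side post 46 (np.float64(239.63), np.float64(170.02)) [485.1  41.4  53.5] 56.4
side pin 52 (np.float64(326.04), np.float64(261.79)) [ 534.7 -267.7   76. ] 81.1
hole [558.94195133  50.34800826  40.        ] mark [417.39565304 162.40477141  14.        ] ptr [443.73688762  40.74929109  20.        ] post [484.19891879  43.95797598  55.        ] leaf front corners [554.24734954  94.71266008 133.78773814] [559.31659743   3.76411568 133.66424291]
t 0.1 pos [235.5 578.4 222. ] yaw -22.2 turn z frac -0.566 shift frac(final) [-2.134 -5.456  1.12 ] tilt err 0.08
```

Call:
jog_arm(commands=[[1,[0,0,0],[0,0,-0.19]],[1,[0,0,0],[0,0,-0.19]],[1,[0,0,0],[0,0,-0.19]],[1,[-0.1,-0.3,0],[0,0,-0.012]],[1,[-0.14,-0.36,0],[0,0,0]],[1,[-0.14,-0.36,0],[0,0,0]],[1,[-0.14,-0.36,0],[0,0,0]],[1,[-0.14,-0.36,0],[0,0,0]],[1,[-0.14,-0.36,0],[0,0,0]],[1,[-0.14,-0.36,0],[0,0,0]]])

```text
t: 1.1
ee_pos: [346.8, 338.4, 222.5]
orientation: [0.111, -3.139, 0.0]
ft_force: [0.5, -0.2, 0.5]
width: 87.7
grasp_force: 0.0
```

```bash
python3 -c "
from h import *
plan((484.5,43,110),4)"
```

```text
t 1.1 pos [346.8 338.4 222.5] yaw 4.0 turn z frac 0.001 shift frac(final) [-1.168 -3.043  1.125] tilt err 0.02
```

Call:
jog_arm(commands=[[1,[-0.13,-0.33,0],[0,0,0]],[1,[-0.13,-0.33,0],[0,0,0]],[1,[-0.13,-0.33,0],[0,0,0]],[1,[-0.13,-0.33,0.12],[0,0,0]],[1,[-0.13,-0.33,0.2],[0,0,0]],[1,[-0.13,-0.33,0.2],[0,0,0]],[1,[-0.13,-0.33,0.2],[0,0,0]],[1,[-0.13,-0.33,0.2],[0,0,0]],[1,[-0.1,-0.2,0.1],[0,0,0]],[1,[0,0,0],[0,0,0]]])

```text
t: 2.1
ee_pos: [480.3, 62.6, 119.2]
orientation: [0.105, -3.138, 0.001]
ft_force: [-0.7, 0.1, 1.2]
width: 88.2
grasp_force: 0.0
```

```bash
python3 -c "
from h import *
plan((484.5,43,32),4)"
```

```text
t 2.1 pos [480.3  62.6 119.2] yaw 3.8 turn z frac -0.003 shift frac(final) [-0.028 -0.198  0.872] tilt err 0.13
```

Call:
jog_arm(commands=[[1,[-0.028,-0.1,0],[0,0,0]],[1,[0,-0.1,0.1],[0,0,0]],[1,[0,0,0.2],[0,0,0]],[1,[0,0,0.2],[0,0,0]],[1,[0,0,0.2],[0,0,0]],[1,[0,0,0.14],[0,0,0]],[1,[0,0,0.03],[0,0,0]],[-1,[0,0,0],[0,0,0]],[-1,[0,0,0],[0,0,0]],[-1,[0,0,0],[0,0,0]]])

```text
t: 3.1
ee_pos: [485.0, 45.0, 34.5]
orientation: [-0.111, 3.138, 0.0]
ft_force: [-0.1, 0.5, 0.1]
width: 67.3
grasp_force: 0.0
```

Call:
jog_arm(commands=[[-1,[0,0,0],[0,0,0]],[-1,[0,0,0],[0,0,0]],[-1,[0,0,0],[0,0,0]],[-1,[0,0,0],[0,0,0]]])

```text
t: 3.5
ee_pos: [484.4, 44.9, 33.8]
orientation: [-0.11, 3.139, -0.0]
ft_force: [-0.6, -0.4, -0.3]
width: 35.0
grasp_force: 0.0
```

```bash
python3 -c "
from h import *
plan((484.5,43,32),4);o=get_obs();print(o['width'],o['grasp_force'],o['ft_force'])"
```

```text
t 3.5 pos [484.4  44.9  33.8] yaw 4.0 turn z frac 0.001 shift frac(final) [ 0.    -0.019  0.018] tilt err 0.01
35.032229328925034 0.0 [-0.57774391 -0.36435325 -0.29877227]
```

Call:
jog_arm(commands=[[-1,[0,0,0],[0,0,0]],[-1,[0,0,0],[0,0,0]],[-1,[0,0,0],[0,0,0]],[-1,[0,0,0],[0,0,0]]])

```text
t: 3.9
ee_pos: [484.4, 44.8, 33.6]
orientation: [0.11, -3.14, 0.0]
ft_force: [-0.4, -2.4, -0.3]
width: 17.3
grasp_force: 30.0
```

Call:
jog_arm(commands=[[-1,[0,0.1,0],[0,0,0]],[-1,[0,0.15,0],[0,0,0]],[-1,[0,0.15,0],[0,0,0]],[-1,[0,0.15,0],[0,0,0]],[-1,[0,0.15,0],[0,0,0]],[-1,[0,0.15,0],[0,0,0]],[-1,[0,0.15,0],[0,0,0]],[-1,[0,0.13,0],[0,0,0]],[-1,[0,0.08,0],[0,0,0]],[-1,[0,0,0],[0,0,0]]])

```text
t: 4.9
ee_pos: [476.0, 166.7, 33.7]
orientation: [-0.111, 3.139, 0.001]
ft_force: [-0.9, 4.7, -1.1]
width: 17.2
grasp_force: 30.0
```

```bash
python3 - <<'E'
from h import *
plan((484.5,43,32),4);o=get_obs();print(o['width'],o['grasp_force'],o['ft_force'])
for n in("side","top"):
    m=get_image(n); np.savez(n+"1.npz",**m)
    P=cloud(m); h=cv2.cvtColor(m["image"],cv2.COLOR_BGR2HSV); H,Sa,V=[h[...,i].astype(int) for i in range(3)]
    r=(P[...,0]>395)&(P[...,0]<470)&(P[...,1]>30)&(P[...,1]<230)&(P[...,2]<30)
    for k,q in(("red",r&((H<6)|(H>174))&(Sa>150)&(V>60)),("white",r&(Sa<40)&(V>180))):
        v,u=np.nonzero(q)
        if len(u): print(n,k,len(u),at_z(m,u.mean(),v.mean(),19 if k=="red" else 14))
    cv2.imwrite(f"pics/{n}1.png",m["image"])
a=cv2.imread("pics/top1.png")[150:290,100:280];b=cv2.imread("pics/side1.png")[90:230,140:340]
cv2.imwrite("pics/c1.png",np.hstack([cv2.resize(a,(400,311)),cv2.resize(b,(400,311))]))
E
```

```text
t 4.9 pos [476.  166.7  33.7] yaw 4.1 turn z frac 0.001 shift frac(final) [ 1.00e-03 -1.24e+00  1.70e-02] tilt err 0.05
17.221482208809455 29.999935626983643 [-0.88529316  4.72505394 -1.12913325]
side red 15 [443.34262059 159.26316942  19.        ]
side white 29 [418.27233608 158.45721777  14.        ]
top red 17 [440.7101042  164.80519078  19.        ]
top white 28 [419.02464064 162.27875595  14.        ]
```

View pics/c1.png

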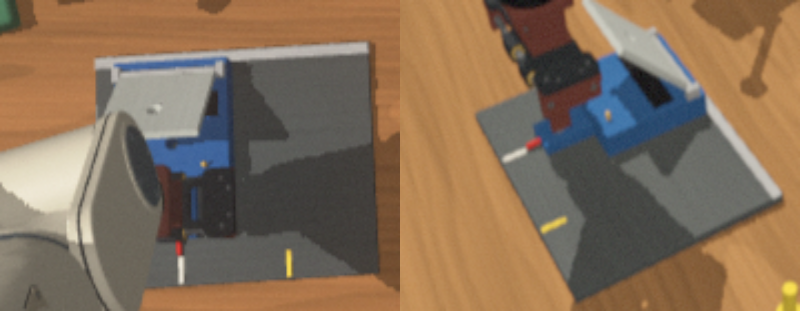

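Pointer and mark line up within about 1 mm in both views. The top crop shows the red pointer (180,248) directly above the white mark (181,270). Now I release, rise, and move over the leaf.

Call:
jog_arm(commands=[[0,[0,0,0],[0,0,0]],[0,[0,0,0],[0,0,0]],[0,[0,0,0],[0,0,0]],[0,[0,0,-0.1],[0,0,0]],[0,[0,0,-0.25],[0,0,0]],[-1,[0,0,-0.3],[0,0,0]],[-1,[0,0,-0.3],[0,0,0]],[-1,[0,0,-0.3],[0,0,0]],[-1,[0,0,-0.1],[0,0,0]],[-1,[0,0,0],[0,0,0]]])

```text
t: 6.0
ee_pos: [476.8, 165.7, 170.4]
orientation: [-0.11, 3.136, 0.001]
ft_force: [0.5, -0.1, -0.4]
width: 7.6
grasp_force: 0.0
```

```bash
python3 - <<'E'
from h import *
o=get_obs();print(o['width']);plan((567,173,135),4)
m=get_image("top"); np.savez("top2.npz",**m); P=cloud(m)
r=(P[...,0]>530)&(P[...,0]<625)&(P[...,1]>90)&(P[...,1]<250)&(P[...,2]>55)&(P[...,2]<145)
print(r.sum()); Q=P[r]; c,_,_,_=np.linalg.lstsq(np.c_[Q[:,:2],np.ones(len(Q))],Q[:,2],rcond=None); print(c,"ang",np.arctan(np.hypot(*c[:2])),"z at target",c@[567,173,1],Q.min(0),Q.max(0))
E
```

```text
7.5731540533980155
t 6.0 pos [476.8 165.7 170.4] yaw 4.0 turn z frac 0.0 shift frac(final) [-0.905  0.01   0.354] tilt err 0.21
1311
[-1.00739291e+00 -6.28137209e-02  6.95528473e+02] ang 0.7900510349677274 z at target 113.46992048920231 [541.11849858 119.59094073  55.15025551] [624.56791559 231.12422658 136.43689504]
```

Call:
jog_arm(commands=[[-1,[-0.3,0,0],[0,0,0]],[-1,[-0.3,0,0],[0,0,0]],[-1,[-0.3,0.01,0],[0,0,0]],[-1,[0,0,0.15],[0,0,0]],[-1,[0,0,0.2],[0,0,0]],[-1,[0,0,0.12],[0,0,0]],[-1,[0,0,0.12],[0,0,0]],[-1,[0,0,0.12],[0,0,0]],[-1,[0,0,0.12],[0,0,0]],[-1,[0,0,0.12],[0,0,0]]])

```text
t: 7.05
ee_pos: [565.5, 173.0, 72.9]
orientation: [-0.111, 3.139, 0.0]
ft_force: [-1.0, -0.6, 1.3]
width: 0.6
grasp_force: 0.3
```

Call:
jog_arm(commands=[[-1,[0,0,0.1],[0,0,0]],[-1,[0,0,0.1],[0,0,0]],[-1,[0,0,0.06],[0,0,0]],[-1,[0,0,0.05],[0,0,0]],[-1,[0,0,0],[0,0,0]],[-1,[0,0,0],[0,0,0]]])

```text
t: 7.65
ee_pos: [565.3, 173.1, 48.7]
orientation: [0.11, -3.139, -0.0]
ft_force: [-21.5, -4.8, 63.9]
width: 0.5
grasp_force: 32.0
```

Call:
jog_arm(commands=[[-1,[0,0,-0.1],[0,0,0]],[-1,[0,0,-0.2],[0,0,0]],[-1,[0,0,-0.25],[0,0,0]],[-0.1,[0,0,-0.25],[0,0,0]],[-0.1,[0.1,-0.25,0],[0,0,0]],[-0.1,[0.1,-0.35,0],[0,0,0]],[-0.1,[0,-0.4,0],[0,0,0]],[-0.1,[0,-0.4,0],[0,0,0]],[-0.1,[0,-0.4,0],[0,0,0]],[-0.1,[0,-0.4,0],[0,0,0]]])

```text
t: 8.65
ee_pos: [561.3, -49.5, 122.7]
orientation: [-0.111, 3.139, -0.0]
ft_force: [-0.1, 0.3, 0.7]
width: 39.2
grasp_force: 0.0
```

Call:
jog_arm(commands=[[-0.1,[0,-0.4,0],[0,0,0]],[-0.1,[0,-0.4,0],[0,0,0]],[-0.1,[0,-0.4,0],[0,0,0]],[-0.1,[0,-0.4,0],[0,0,0]],[-0.1,[0,-0.3,0],[0,0,0]],[-0.1,[0,0,0],[0,0,0]],[-0.1,[0,0,0],[0,0,0]]])

```text
t: 9.35
ee_pos: [574.2, -237.9, 122.3]
orientation: [0.108, -3.14, -0.001]
ft_force: [0.2, 0.3, 0.2]
width: 39.2
grasp_force: 0.0
```

```bash
python3 - <<'E'
from h import *
o=get_obs();print(o['width']);plan((534.5,-264.8,48),4)
for n in("top","side"):
    m=get_image(n); np.savez(n+"3.npz",**m); P=cloud(m)
    r=(P[...,0]>515)&(P[...,0]<620)&(P[...,1]>125)&(P[...,1]<225)&(P[...,2]>44)&(P[...,2]<70)
    h=cv2.cvtColor(m["image"],cv2.COLOR_BGR2HSV); Q=P[r&(h[...,1]<60)]
    c=np.linalg.lstsq(np.c_[Q[:,:2],np.ones(len(Q))],Q[:,2],rcond=None)[0]; print(n,c,"ang",np.arctan(np.hypot(*c[:2])),Q.min(0),Q.max(0))
    cv2.imwrite(f"pics/{n}3.png",m["image"])
t=cv2.imread("pics/top3.png");s=cv2.imread("pics/side3.png")
f=lambda i:cv2.resize(i,None,fx=5,fy=5,interpolation=cv2.INTER_CUBIC)
cv2.imwrite("pics/c3.png",np.hstack([f(t[160:250,140:220]),f(s[105:195,210:290])]))
E
```

```text
39.17029475101695
t 9.35 pos [ 574.2 -237.9  122.3] yaw 3.9 turn z frac -0.002 shift frac(final) [ 0.414 -0.241  0.743] tilt err 0.02
top [-5.75318136e-02 -3.87207073e-03  8.70459250e+01] ang 0.05759818798597217 [515.12195259 125.08950941  44.57183272] [619.23052856 224.89104983  61.74666199]
side [-5.21185186e-02 -8.23188092e-03  8.35424712e+01] ang 0.05271572215964726 [515.1334101  125.06834327  44.90942116] [619.99629925 223.0125542   58.77516696]
```

View pics/c3.png

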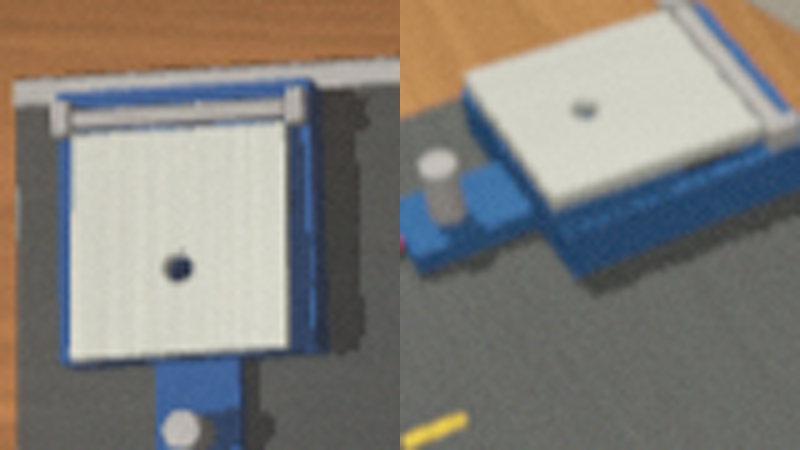

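Leaf is ajar at about 0.055 rad, with its hole at top px (175.2,213.0) and side px (246.4,126.6). Now to the pin.

Call:
jog_arm(commands=[[-0.1,[0.2,-0.12,0],[0,0,0]],[-0.1,[0.21,-0.12,0],[0,0,0]],[-0.1,[0,0,0],[0,0,0]],[-0.1,[0,0,0.1],[0,0,0]],[-0.1,[0,0,0.2],[0,0,0]],[-0.1,[0,0,0.2],[0,0,0]],[-0.1,[0,0,0.15],[0,0,0]],[-0.1,[0,0,0.07],[0,0,0]],[-0.1,[0,0,0],[0,0,0]],[-0.1,[0,0,0],[0,0,0]]])

```text
t: 10.45
ee_pos: [535.7, -264.2, 50.9]
orientation: [-0.111, 3.139, -0.0]
ft_force: [-0.6, -0.1, 0.5]
width: 39.7
grasp_force: 0.0
```

```bash
python3 - <<'E'
from h import *
plan((534.5,-264.8,48),4)
t=dict(np.load("top3.npz")); s=dict(np.load("side3.npz"))
print("hole",at_z(t,175.2,213,53.5),at_z(s,246.4,126.6,53.5),tri(ray(t,175.2,213),ray(s,246.4,126.6)))
print("post",at_z(t,176,245.6,55),at_z(s,217.2,136.6,55),tri(ray(t,176,245.6),ray(s,217.2,136.6)))
t=dict(np.load("top0.npz")); s=dict(np.load("side0.npz"))
print("pin",at_z(t,363.4,220.4,77),at_z(s,326,261.8,77))
E
```

```text
t 10.45 pos [ 535.7 -264.2   50.9] yaw 4.0 turn z frac 0.001 shift frac(final) [ 0.012 -0.005  0.029] tilt err 0.03
hole [551.22076571 172.67499026  53.5       ] [550.45627369 167.97037022  53.5       ] (array([552.05111645, 174.17342406,  48.12918834]), np.float64(0.25957260337316573))
post [475.41130381 166.33221526  55.        ] [477.51072858 164.68866313  55.        ] (array([476.66568631, 166.51868277,  53.57850653]), np.float64(2.3620688759098707))
pin [ 534.14989533 -263.73753683   77.        ] [ 534.28237212 -268.28381196   77.        ]
```

Call:
jog_arm(commands=[[-0.1,[0.012,0,0.03],[0,0,0]],[-1,[0,0,0],[0,0,0]],[-1,[0,0,0],[0,0,0]],[-1,[0,0,0],[0,0,0]],[-1,[0,0,0],[0,0,0]],[-1,[0,0,0],[0,0,0]],[-1,[0,0,0],[0,0,0]],[-1,[0,0,0],[0,0,0]]])

```text
t: 11.25
ee_pos: [534.2, -264.5, 47.9]
orientation: [-0.11, 3.139, -0.0]
ft_force: [0.4, -1.1, 2.9]
width: 13.7
grasp_force: 30.0
```

Call:
jog_arm(commands=[[-1,[0,0,-0.05],[0,0,0]],[-1,[0,0,-0.1],[0,0,0]],[-1,[0,0,-0.2],[0,0,0]],[-1,[0,0,-0.3],[0,0,0]],[-1,[0,0,-0.3],[0,0,0]],[-1,[0,0,-0.1],[0,0,0]],[-1,[0,0.2,0],[0,0,0]],[-1,[0,0.3,0],[0,0,0]],[-1,[0,0.3,0],[0,0,0]],[-1,[0,0.3,0],[0,0,0]]])

```text
t: 12.25
ee_pos: [524.6, -152.3, 151.1]
orientation: [0.11, -3.137, -0.002]
ft_force: [0.5, -0.1, -0.5]
width: 13.4
grasp_force: 30.0
```

```bash
python3 - <<'E'
from h import *
o=get_obs();print(o['width'],o['grasp_force']);plan((551,172.3,115),4)
E
```

```text
13.41811320837561 29.99900132417679
t 12.25 pos [ 524.6 -152.3  151.1] yaw 4.0 turn z frac 0.0 shift frac(final) [-0.49   3.22   0.361] tilt err 0.18
```

Call:
jog_arm(commands=[[-1,[-0.07,0.35,0],[0,0,0]],[-1,[-0.07,0.35,0],[0,0,0]],[-1,[-0.07,0.35,0],[0,0,0]],[-1,[-0.07,0.35,0],[0,0,0]],[-1,[-0.07,0.35,0],[0,0,0]],[-1,[-0.07,0.35,0],[0,0,0]],[-1,[-0.07,0.35,0],[0,0,0]],[-1,[0,0.35,0],[0,0,0]],[-1,[0,0.2,0.1],[0,0,0]],[-1,[0,0,0.1],[0,0,0]]])

```text
t: 13.25
ee_pos: [552.3, 150.9, 131.1]
orientation: [0.116, -3.138, -0.0]
ft_force: [0.7, -1.0, -0.8]
width: 13.5
grasp_force: 30.0
```

Call:
jog_arm(commands=[[-1,[0,0,0.1],[0,0,0]],[-1,[0,0,0],[0,0,0]],[-1,[0,0,0],[0,0,0]]])

```text
t: 13.55
ee_pos: [553.6, 147.0, 122.0]
orientation: [0.108, -3.138, 0.001]
ft_force: [0.9, -0.0, -0.8]
width: 13.8
grasp_force: 30.0
```

```bash
python3 - <<'E'
from h import *
o=get_obs();print(o['width'],o['grasp_force']);plan((551,172.3,110),4)
for n in("top","side"):
    m=get_image(n); np.savez(n+"4.npz",**m); cv2.imwrite(f"pics/{n}4.png",m["image"])
t=cv2.imread("pics/top4.png");s=cv2.imread("pics/side4.png")
f=lambda i:cv2.resize(i,None,fx=5,fy=5,interpolation=cv2.INTER_CUBIC)
cv2.imwrite("pics/c4.png",np.hstack([f(t[160:250,140:220]),f(s[85:175,210:290])]))
E
```

```text
13.75503500238068 29.999650418758392
t 13.55 pos [553.6 147.  122. ] yaw 4.0 turn z frac -0.001 shift frac(final) [0.008 0.254 0.12 ] tilt err 0.09
```

View pics/c4.png

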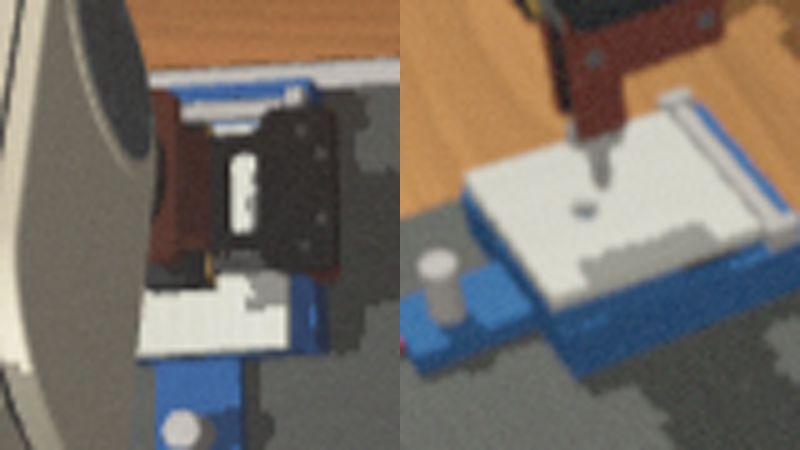

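```bash
python3 - <<'E'
from h import *
s=dict(np.load("side4.npz"))
print(at_z(s,250,122,82), at_z(s,246.4,126.6,53.5))
E
```

```text
[554.46018165 146.26911659  82.        ] [550.45627369 167.97037022  53.5       ]
```

Call:
jog_arm(commands=[[-1,[0.008,0.12,0.05],[0,0,0]],[-1,[0,0.13,0.07],[0,0,0]],[-1,[0,0,0.1],[0,0,0]],[-1,[0,0,0],[0,0,0]],[-1,[0,0,0],[0,0,0]],[-1,[0,0,0],[0,0,0]]])

```text
t: 14.25
ee_pos: [551.6, 172.8, 100.7]
orientation: [0.11, -3.14, 0.0]
ft_force: [0.7, -0.6, -0.3]
width: 13.4
grasp_force: 30.0
```

```bash
python3 - <<'E'
from h import *
o=get_obs();print(o['width'],o['grasp_force'],o['ft_force']);plan((551,172.3,98),4)
m=get_image("side"); np.savez("side5.npz",**m)
f=lambda i:cv2.resize(i,None,fx=8,fy=8,interpolation=cv2.INTER_CUBIC)
cv2.imwrite("pics/c5.png",f(m["image"][95:155,215:295]))
E
```

```text
13.415350295013502 29.99967098236084 [ 0.70226025 -0.62363936 -0.28048109]
t 14.25 pos [551.6 172.8 100.7] yaw 4.0 turn z frac 0.001 shift frac(final) [ 0.006 -0.005  0.027] tilt err 0.01
```

View pics/c5.png

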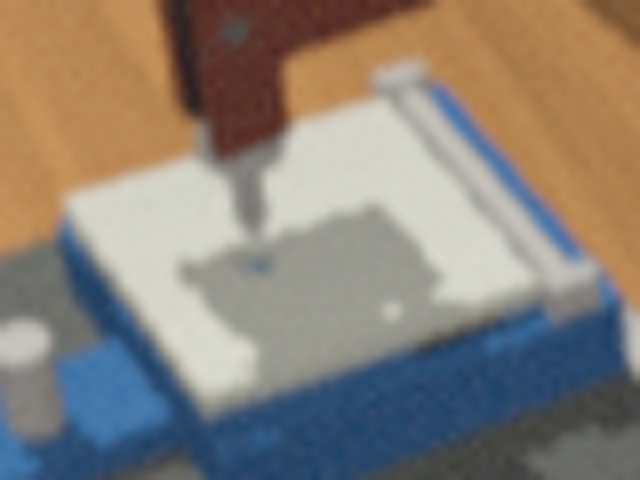

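Tip at about (247,124.5) sits directly above the hole at about (246.7,127), so it is aligned within a millimetre or two. Lowering gently while watching the force.

Call:
jog_arm(commands=[[-1,[0.006,-0.007,0.05],[0,0,0]],[-1,[0,0,0.04],[0,0,0]],[-1,[0,0,0.04],[0,0,0]],[-1,[0,0,0],[0,0,0]]])

```text
t: 14.7
ee_pos: [550.5, 171.9, 86.9]
orientation: [0.11, -3.138, 0.0]
ft_force: [0.1, -0.9, -0.4]
width: 13.1
grasp_force: 30.0
```

Call:
jog_arm(commands=[[-1,[0,0,0.03],[0,0,0]],[-1,[0,0,0.03],[0,0,0]],[-1,[0,0,0],[0,0,0]]])

```text
t: 15.0
ee_pos: [550.8, 172.1, 81.2]
orientation: [0.11, -3.139, 0.0]
ft_force: [0.5, 0.1, -0.6]
width: 13.1
grasp_force: 30.0
```

Call:
jog_arm(commands=[[-1,[0,0,0.03],[0,0,0]],[-1,[0,0,0.03],[0,0,0]],[-1,[0,0,0],[0,0,0]]])

```text
t: 15.3
ee_pos: [550.7, 172.1, 75.2]
orientation: [0.11, -3.139, 0.0]
ft_force: [-0.2, -0.4, -0.5]
width: 13.3
grasp_force: 30.0
```

Call:
jog_arm(commands=[[-1,[0,0,0.03],[0,0,0]],[-1,[0,0,0.03],[0,0,0]],[-1,[0,0,0],[0,0,0]]])

```text
t: 15.6
ee_pos: [550.7, 172.1, 69.2]
orientation: [0.11, -3.139, 0.0]
ft_force: [0.6, 0.1, -0.6]
width: 13.3
grasp_force: 30.0
```

Call:
jog_arm(commands=[[-1,[0,0,0.03],[0,0,0]],[-1,[0,0,0.03],[0,0,0]],[-1,[0,0,0.02],[0,0,0]],[-1,[0,0,0],[0,0,0]]])

```text
t: 16.0
ee_pos: [551.0, 172.2, 61.6]
orientation: [0.11, -3.14, -0.0]
ft_force: [-0.0, 0.1, 1.6]
width: 13.5
grasp_force: 30.0
```

Call:
jog_arm(commands=[[-1,[0,0,0.015],[0,0,0]],[-1,[0,0,0],[0,0,0]],[-1,[0,0,0],[0,0,0]]])

```text
t: 16.3
ee_pos: [551.0, 172.2, 60.2]
orientation: [0.11, -3.14, -0.0]
ft_force: [-0.9, -0.3, 2.9]
width: 13.3
grasp_force: 30.0
```

Call:
jog_arm(commands=[[-1,[0,0,0.015],[0,0,0]],[-1,[0,0,0],[0,0,0]],[-1,[0,0,0.01],[0,0,0]],[-1,[0,0,0],[0,0,0]]])

```text
t: 16.7
ee_pos: [550.9, 172.2, 59.1]
orientation: [0.11, -3.14, -0.0]
ft_force: [-5.7, -1.2, 18.3]
width: 13.1
grasp_force: 30.0
```

Call:
jog_arm(commands=[[-1,[0,0,0.01],[0,0,0]],[-1,[0,0,0],[0,0,0]],[-1,[0,0,0],[0,0,0]]])

```text
t: 17.0
ee_pos: [551.0, 172.2, 59.0]
orientation: [-0.11, 3.139, 0.0]
ft_force: [-9.1, -2.6, 26.2]
width: 13.4
grasp_force: 30.0
```

```bash
python3 - <<'E'
from h import *
m=get_image("side"); P=cloud(m); o=get_obs(); print(o["ft_force"],o["ee_pos"],o["width"])
h=cv2.cvtColor(m["image"],cv2.COLOR_BGR2HSV); H,Sa,V=[h[...,i].astype(int) for i in range(3)]
r=(P[...,0]>515)&(P[...,0]<610)&(P[...,1]>125)&(P[...,1]<225)&(P[...,2]>40)&(P[...,2]<58)&(Sa<60)
Q=P[r]; c=np.linalg.lstsq(np.c_[Q[:,:2],np.ones(len(Q))],Q[:,2],rcond=None)[0]; print("leaf slope",c[:2],len(Q))
r=(P[...,0]>395)&(P[...,0]<470)&(P[...,1]>100)&(P[...,1]<230)&(P[...,2]<30)
for k,q in(("red",r&((H<6)|(H>174))&(Sa>150)&(V>60)),("white",r&(Sa<40)&(V>180))):
    v,u=np.nonzero(q); print(k,len(u),at_z(m,u.mean(),v.mean(),19 if k=="red" else 14))
cv2.imwrite("pics/c6.png",cv2.resize(m["image"][95:175,190:300],None,fx=6,fy=6,interpolation=cv2.INTER_CUBIC))
E
```

```text
[-8.73195492 -2.41569765 26.14466436] [550.98135628 172.21533691  58.95824653] 13.377147329014148
leaf slope [0.00338658 0.00136915] 806
red 16 [442.93821749 157.86837816  19.        ]
white 29 [418.2715771 158.7149057  14.       ]
```

View pics/c6.png

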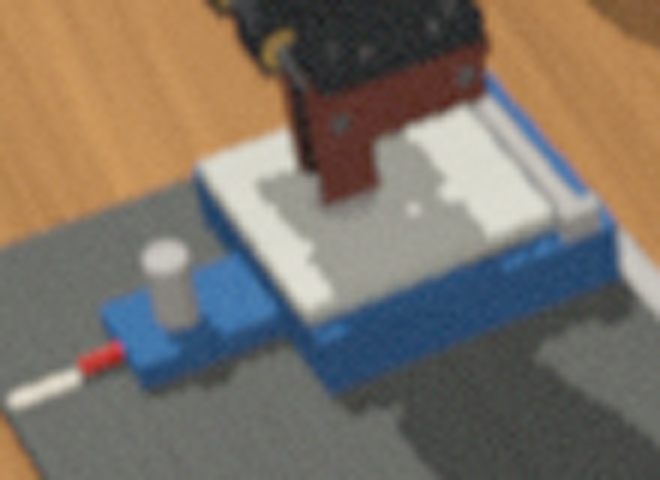

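The leaf lies flat (slope about 0.003). The pin is seated under the fingers at (350,195), the pointer (100,357) runs in line with the white mark (45,390), and the push holds at 26 N. Handing in.

```bash
python3 -c "
from workcell import close_job
print(close_job())"
```

```text
the job is handed in; nothing more can be done
None
```

I handed the job in at about 17 s; no verdict came back. At the last check the pointer was within about 3 mm of the mark, the leaf was flat, and the pin was seated and still held down at about 26 N.

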